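# Slide the mint tray under the drop catch of its counter bay

### The job

Put the wooden mint tray into the mouth of its counter bay and slide it in, gently, so that its own front edge lifts the hinged catch and the catch then drops fully down behind the tray and locks it in against the sprung buffer. Do not touch the catch with the gripper or force the tray, let go of it at the end, and leave the other things on the counter where they are.

Things in the scene. Friction and masses are not known exactly. Their poses are not given: they have to be found in the camera images.
- tray_grip (a point): Loose light-wood tray of white mints (set fast), 0.35 kg, 110 (x) x 90 (y) x 76 (z) mm, same either way round. Point: on its centre line, 55 mm above its underside, in the upright handle plate (40 mm along x, 14 mm thick along y: grip across this; top 21 mm higher). Foot: slab 12 mm high; its long sides stick out 14 mm as flanges beyond the 31 mm high walls.
- bay: Fixed docking bay 340 x 152 mm; origin on the table; x = way in, z up. Tray slides on its floor (6 mm thick, x -225 to 115 mm) along y = 0. Guides leave 2 mm play each side from x = -85 to 65 mm; the mouth before that is open above and flares to 14 mm at x = -210. From x = -37 mm lips 21.5 mm above the table cover the flanges: the tray only goes in by sliding.
- mouth (a point): Point fixed to the bay, 166 mm before its origin and 61 mm above the table; same axes. With the handle point here the tray stands on the floor in the mouth, its front just clear of the catch. From here slide along the bay's +x.
- docked_mid (a point): Point fixed to the bay, 61 mm above its origin: the docked tray's handle point if the dark steel frame (which carries catch and buffer together) is in mid setting. The frame is clamped anywhere up to 18 mm either way along x; NO reading gives this, so the docked place is between -18 and +18 mm from here and must be found by feel or from the catch.
- catch (a joint): Steel gravity catch, rad: 0 = down, 0.1 to 0.2 = riding on the flange, 0 again once dropped behind the tray. 80 g lever, lifts under 1 to 4 N of push. Hinge 120 mm before the bay's origin, y = -70, z = 26 mm; nose with ramp at x -86 to -55 mm over the -y flange (y -36 to -46); all shift with the frame. Up to 40 mm above the table, 55 mm lifted. The robot must not touch it.
- buffer_mid (a point): Point fixed to the bay: middle of the sprung rubber buffer's face with the frame in mid setting (it shifts with the frame). It meets the tray 3 mm short of the docked place with about 3 N, plus 0.7 N per mm; the catch drops some 3 mm past the docked place; at 5.5 mm past it the buffer bottoms hard and force jumps. Keep the push on it under 18 N. Let go, it pushes the tray back against the catch.
- tape_roll: Bystander: roll of brown tape, 93 mm across, 48 mm high, origin under its centre.
- choc_bar: Bystander: flat wrapped chocolate bar, 58 x 149 x 13 mm, origin under its centre.
- price_stamp: Bystander: wooden hand stamp, 33 x 58 x 76 mm, origin under its centre.

How it is judged:
By the outcome, as a careful person would: the job done as asked, in the order asked, and still so for the second after the job is handed in, with the robot touching nothing.
It also fails if it takes over 61 s, if anything falls off the work surface, if the arm or the gripper's body presses on something with over 40 N, if the wrist force passes 120 N, or if a joint passes its speed limit or range.

### The arm

A 7-joint arm with a two-finger parallel gripper is mounted at the origin on a cart in front of the work surface, level with it; the furniture and walls round the work are solid. World frame = base frame: x ahead of the robot, y to its left, z up, the work surface at z = 0. Lengths are in m, angles in rad, forces in N, time in s.
With the tool pointing down it reaches from about 0.4 to 0.85 m from the base axis. Payload 4.4 kg.
Tool frame: the origin (TCP) lies midway between the tips of the shut fingers; the grasp point (between the pads) lies 19 mm behind it (env.grip_point_offset is the z of the grasp point in the tool frame, in m); z points along the fingers, y is the line along which they close (so a half turn about z gives the same grasp; the last joint's range is limited). The gripper opens to 94 mm and grips with 3 to 60 N. Pads are 16 mm wide; open, the fingers measure 119 mm over their backs; the gripper's body (75 mm by 177 mm) begins 78 mm behind the grasp point.
Start: joints at [1.121, 0.628, 0.038, 1.517, -0.027, 0.996, -0.02], TCP at [0.243, -0.603, 0.205] pointing down, gripper open.
Joint ranges: [-3.06, 3.06], [-0.37, 2.12], [-1.25, 1.32], [0.18, 2.47], [-1.1, 4.24], [0.23, 1.98], [-2.94, 2.94]. Speed limits (rad/s): [2.57, 2.57, 3.14, 3.14, 3.14, 3.14, 3.14].

### API

Orientations are given as a unit quaternion [w, x, y, z].
In Python, from bench import env, vision, hand_in gives the robot as it stands.
- The arm moves only by the shell command python3 -m inch 'ROWS'. ROWS is JSON, a list of rows, each an object with "rot": the turn, a rotation vector about the tool's x, y, z in degrees, a list of three; "slide": the shift along the tool's x, y, z in cm, a list of three; "jaw": the opening, from 0 (shut) to 1 (fully open). In form: [{"rot": [ax, ay, az], "slide": [dx, dy, dz], "jaw": jaw}, ...]. A call has 1 to 20 rows; each row is the pose to reach, as a shift and turn from the pose commanded when the call began, along the tool's axes at that moment; what a row does not reach only later rows make up. A row lasts 1/12 s, in which the tool goes at most 41.7 mm and 7.16 degrees, less where a joint would pass 70% of its speed; a pose out of reach is approached as far as the arm can. A call with a gripper value outside its range is refused whole. The fingers move at their own pace and stop on an object; the grip force is fixed at half the most. Time passes only in rows, so rows that repeat a pose let the fingers close. It gives the time, the measured TCP pose, the force, the opening and the grip force at its end, in the units of the state.
- env.sense(): the state, without advancing time (a new reading comes with each control period).
- vision.grab_frame(name): name is "side" or "top" or "wrist"; returns (picture, depth): 420x560x3 uint8, red, green, blue; 420x560 float32, m along the optical axis (not along the pixel's ray), 0 where there is no reading.
- vision.camera_params(name): a dict with "vfov" (degrees; the focal length in pixels is half the picture's height over the tangent of half this angle, whatever the lens; pixels are square), "cx", "cy" (the principal point, pixels), "camera_from_world" (4x4, takes a point from world to camera coordinates). Camera axes: x right, y up, looking along -z (the intrinsics and any distortion apply to the point x, -y, -z); pixel columns grow to the right and rows downward; lengths in m; the calibration is good to about 2 mm. The wrist camera is an equidistant fisheye: a pixel r from the principal point sees the ray r / f radians off the axis. A picture is of the moment at which its call begins: read the wrist's pose just before it. camera_params takes no time and is no camera call; for the wrist camera it gives the pose at the moment of the call.
- hand_in(): hands the job in; it is judged then, once.
The state is a dict: "time_s": time; "qpos": joint angles; "dq": joint speeds; "joint_torque": joint torques, N m; "tool_pos": TCP position; "tcp_rot": TCP orientation; "force": force on the tool from outside, world axes, zero at the start; "ft_torque": the same for the moment, N m; "opening": finger opening in m; "finger_force": force on a finger pad.
Only numpy, scipy, OpenCV 4.12 (cv2) and the standard library are available. Lean on these libraries where they do the work, as an engineer would, in place of code of your own. Each camera call takes 0.05 s, during which the arm holds its last target. There are 200 camera calls.

## Working session

There is one attempt and no reset: what is moved stays moved. The work goes in short steps, Python scripts to look and compute and a shell command to move; the robot and the scene stay as the last step left them, time stands still between calls to the robot, and variables do not carry over. Pictures are saved under pics/ and viewed, at most 12 in all, crops included, and the job is handed in when it is done.

```bash
mkdir -p pics; ls
python3 - <<'E'
from bench import env, vision
import cv2, numpy as np
s=env.sense(); print({k:np.round(v,3) for k,v in s.items()}, env.grip_point_offset)
for n in ("side","top"):
    p,d=vision.grab_frame(n); cv2.imwrite(f"pics/{n}0.png",p[:,:,::-1]); np.savez(f"{n}0.npz",p=p,d=d)
    c=vision.camera_params(n); print(n,{k:np.round(v,3) for k,v in c.items()}, (d>0).mean())
E
```

```text
pics
{'time_s': np.float64(0.0), 'qpos': array([ 1.121,  0.629,  0.038,  1.518, -0.027,  0.996, -0.02 ]), 'dq': array([-0.001, -0.   , -0.   , -0.001,  0.   ,  0.   ,  0.002]), 'joint_torque': array([ 1.0000e-03, -5.4972e+01,  1.1440e+00, -1.8663e+01, -5.2000e-02,
        2.4000e-02,  0.0000e+00]), 'tool_pos': array([ 0.243, -0.602,  0.205]), 'tcp_rot': array([-0.001,  0.982,  0.191, -0.   ]), 'force': array([0.123, 0.367, 0.865]), 'ft_torque': array([-0.001,  0.019,  0.027]), 'finger_force': np.float64(0.0), 'opening': np.float64(0.094)} -0.0188
side {'vfov': np.float64(47.731), 'cx': np.float64(289.086), 'cy': np.float64(205.933), 'camera_from_world': array([[-0.88 , -0.474, -0.009,  0.463],
       [ 0.318, -0.604,  0.731, -0.185],
       [-0.353,  0.641,  0.682, -1.395],
       [ 0.   ,  0.   ,  0.   ,  1.   ]])} 0.9959608843537415
top {'vfov': np.float64(51.324), 'cx': np.float64(279.831), 'cy': np.float64(215.59), 'camera_from_world': array([[-0.035, -0.999,  0.   ,  0.031],
       [ 0.978, -0.034,  0.206, -0.503],
       [-0.206,  0.007,  0.978, -1.269],
       [ 0.   ,  0.   ,  0.   ,  1.   ]])} 0.9960714285714286
```

View pics/top0.png

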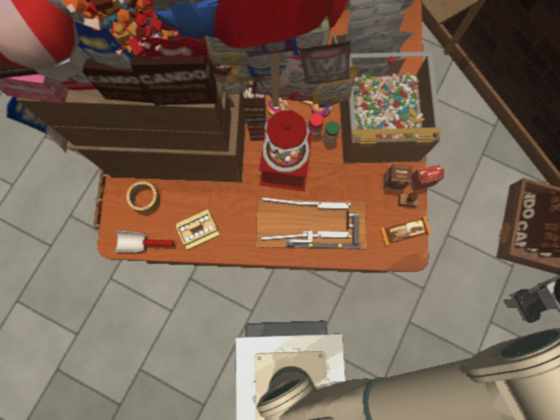

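View pics/side0.png

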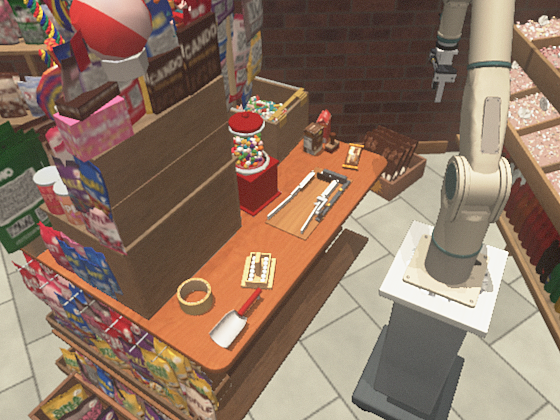

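The top view shows the tray at about (197,229), and the bay at about (257–365, 200–248) with its mouth on the left and the buffer and catch frame on the right. So the bay's +x runs roughly along world -y. The side view agrees, with the tray at (259,270) and the bay at (310,203).

```bash
cat > h.py <<'E'
import numpy as np, cv2
from bench import env, vision
def K(n,c=None):
    c=c or vision.camera_params(n); return 210/np.tan(np.radians(c["vfov"])/2),c["cx"],c["cy"],np.linalg.inv(np.array(c["camera_from_world"]))
def ray(n,uv,c=None):
    "camera centre and world directions, scaled to unit optical depth (fisheye for wrist)"
    f,cx,cy,T=K(n,c); uv=np.asarray(uv,float); x=(uv[...,0]-cx)/f; y=(uv[...,1]-cy)/f
    if n=="wrist":
        r=np.hypot(x,y)+1e-12; k=np.tan(np.minimum(r,1.5))/r; x,y=x*k,y*k
    d=np.stack([x,-y,-np.ones_like(x)],-1)
    return T[:3,3], d@T[:3,:3].T
def world(n,d,c=None):
    v,u=np.mgrid[:d.shape[0],:d.shape[1]]
    o,r=ray(n,np.stack([u,v],-1),c); return o+r*d[...,None]
def plane(n,uv,z,c=None):
    o,r=ray(n,uv,c); return o+r*((z-o[2])/r[...,2])[...,None]
E
python3 - <<'E'
from h import *
pics=[]
for n,box in (("top",(165,190,380,260)),("side",(200,160,370,300))):
    z=np.load(n+"0.npz"); W=world(n,z["d"]); 
    x0,y0,x1,y1=box
    # tray: points in tray region
    m=(W[...,1]>.25)&(W[...,1]<.5)&(W[...,0]>.38)&(W[...,0]<.62)&(z["d"]>0)
    P=W[m]; print(n,"table z",np.median(P[:,2]))
    for lo,hi in ((.02,.04),(.06,.09)):
        Q=P[(P[:,2]>lo)&(P[:,2]<hi)]; print(lo,len(Q),Q.mean(0).round(4) if len(Q) else "", cv2.minAreaRect(Q[:,:2].astype(np.float32)*1000) if len(Q)>3 else "")
    m=(W[...,1]>-.35)&(W[...,1]<.2)&(W[...,0]>.38)&(W[...,0]<.62)&(z["d"]>0)
    P=W[m]; 
    for lo,hi in ((.003,.009),(.016,.026),(.03,.06)):
        Q=P[(P[:,2]>lo)&(P[:,2]<hi)]; print(lo,len(Q), cv2.minAreaRect(Q[:,:2].astype(np.float32)*1000))
    s=min(800/(x1-x0),600/(y1-y0)); pics.append(cv2.resize(z["p"][y0:y1,x0:x1],None,fx=3.7,fy=3.7,interpolation=cv2.INTER_CUBIC)[:,:795])
cv2.imwrite("pics/topcrop.png",pics[0][...,::-1])
E
```

```text
top table z 0.001910452060759793
0.02 605 [0.4853 0.358  0.0298] ((518.3638305664062, 375.31939697265625), (204.96426391601562, 248.7615509033203), 0.6736841797828674)
0.06 74 [0.4792 0.2704 0.0734] ((480.81036376953125, 270.6705627441406), (15.01779842376709, 37.95139694213867), 20.796354293823242)
0.003 3939 ((500.018310546875, -75.66860961914062), (548.181640625, 239.83877563476562), 89.989013671875)
0.016 653 ((511.9056396484375, -138.54910278320312), (423.17364501953125, 213.16323852539062), 89.59789276123047)
0.03 499 ((517.08251953125, -147.5866241455078), (404.6433410644531, 205.55433654785156), 89.96498107910156)
side table z 1.1335541761914314e-06
0.02 882 [0.4939 0.3805 0.0294] ((516.9197387695312, 375.38409423828125), (207.35516357421875, 249.38987731933594), 0.5501269698143005)
0.06 73 [0.4761 0.2761 0.0727] ((478.01910400390625, 273.9407043457031), (14.182353019714355, 41.4578742980957), 21.099485397338867)
0.003 2131 ((500.0174255371094, -74.28900146484375), (239.67144775390625, 546.8007202148438), 0.06419873982667923)
0.016 565 ((512.22119140625, -135.320068359375), (423.0902404785156, 214.51609802246094), 89.88346099853516)
0.03 428 ((516.632568359375, -142.2679901123047), (413.77490234375, 206.39500427246094), 89.97390747070312)
```

View pics/topcrop.png

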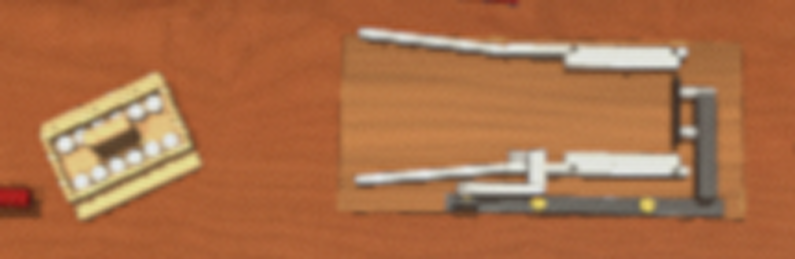

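The crop shows the tray at about (120,145), with its handle running from lower left to upper right. The bay has its catch and frame on the lower side at x 455–720, and the buffer plate at x≈675. Next I'll swing the wrist camera over the gap between tray and bay.

```bash
python3 -m inch '[{"rot":[0,0,-20],"slide":[15,-13,-10],"jaw":1},{"rot":[0,0,-40],"slide":[30,-26,-10],"jaw":1},{"rot":[0,0,-40],"slide":[30,-26,-10],"jaw":1},{"rot":[0,0,-40],"slide":[30,-26,-10],"jaw":1},{"rot":[0,0,-40],"slide":[30,-26,-10],"jaw":1},{"rot":[0,0,-40],"slide":[30,-26,-10],"jaw":1},{"rot":[0,0,-40],"slide":[30,-26,-10],"jaw":1},{"rot":[0,0,-40],"slide":[30,-26,-10],"jaw":1},{"rot":[0,0,-40],"slide":[30,-26,-10],"jaw":1},{"rot":[0,0,-80],"slide":[46,-57,-10],"jaw":1},{"rot":[0,0,-80],"slide":[46,-57,-10],"jaw":1},{"rot":[0,0,-80],"slide":[46,-57,-10],"jaw":1},{"rot":[0,0,-80],"slide":[46,-57,-10],"jaw":1},{"rot":[0,0,-80],"slide":[46,-57,-10],"jaw":1},{"rot":[0,0,-80],"slide":[46,-57,-10],"jaw":1},{"rot":[0,0,-80],"slide":[46,-57,-10],"jaw":1},{"rot":[0,0,-80],"slide":[46,-57,-10],"jaw":1},{"rot":[0,0,-80],"slide":[46,-57,-10],"jaw":1},{"rot":[0,0,-80],"slide":[46,-57,-10],"jaw":1},{"rot":[0,0,-80],"slide":[46,-57,-10],"jaw":1}]'
python3 - <<'E'
from h import *
c=vision.camera_params("wrist"); p,d=vision.grab_frame("wrist")
print(c); cv2.imwrite("pics/w1.png",p[...,::-1]); np.savez("w1.npz",p=p,d=d,c=c)
print(env.sense()["qpos"])
E
```

```text
time_s: 1.77
tool_pos: [0.4562, 0.1013, 0.3054]
tcp_rot: [-0.001, 0.627, 0.779, 0.0]
force: [0.5, -0.7, -0.7]
opening: 0.0938
finger_force: 0.0
{'vfov': 65.70646984690485, 'cx': 279.1055292343312, 'cy': 203.22671365339966, 'camera_from_world': array([[ 0.97668667,  0.21466054, -0.00200111, -0.46625187],
       [-0.20917095,  0.9495304 , -0.23375101,  0.04692229],
       [-0.04827701,  0.22872007,  0.97229443, -0.48774851],
       [ 0.        ,  0.        ,  0.        ,  1.        ]])}
[ 0.1467244   0.28449294 -0.54369181  1.85093338  0.16804293  1.05261052
 -0.2511201 ]
```

View pics/w1.png

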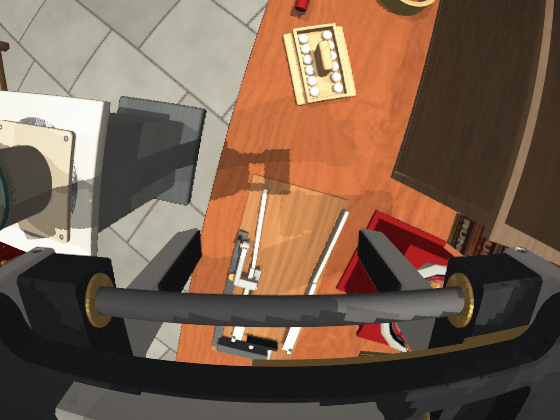

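The wrist view shows the tray at (320,63) with its handle at (327,55), and the mouth edge of the bay floor running from (256,175) to (347,200). The rails and catch lie below that.

Run:
```python
from h import *
# tray handle
z=np.load("w1.npz",allow_pickle=True); c=z["c"].item()
W={"wrist":world("wrist",z["d"],c)}; I={"wrist":z["p"]}
for n in("top","side"):
    q=np.load(n+"0.npz"); W[n]=world(n,q["d"]); I[n]=q["p"]
for n,w in W.items():
    cc=c if n=="wrist" else None
    ok=np.hypot(w[...,0]-.478,w[...,1]-.272)<.09
    print("==",n,"table",np.median(w[ok&(w[...,2]<.005)][:,2]).round(4))
    Q=w[ok&(w[...,2]>.062)&(w[...,2]<.09)]
    r=cv2.minAreaRect((Q[:,:2]*1000).astype(np.float32)); print("handle",len(Q),Q[:,2].mean().round(4),np.round(Q[:,:2].mean(0),4),r)
    m=(ok&(w[...,2]>.006)&(w[...,2]<.09)); Q=w[m]
    print("tray",cv2.minAreaRect((Q[:,:2]*1000).astype(np.float32)))
    # floor vs table colours
    hsv=cv2.cvtColor(I[n],cv2.COLOR_RGB2HSV)
    P6=w
    f=(abs(w[...,0]-.455)<.04)&(w[...,1]<.06)&(w[...,1]>.0); t=(abs(w[...,0]-.455)<.04)&(w[...,1]>.12)&(w[...,1]<.18)
    print("floor hsv",np.percentile(hsv[f],[10,50,90],0).tolist(),"z",np.median(w[f][:,2]),"table",np.percentile(hsv[t],[10,50,90],0).tolist(),"z",np.median(w[t][:,2]))
```

```text
== wrist table -0.0007
handle 361 0.0736 [0.4775 0.2696] ((477.8194580078125, 270.6175842285156), (14.686833381652832, 40.275264739990234), 23.043676376342773)
tray ((471.10205078125, 287.2623291015625), (90.92460632324219, 146.34768676757812), 23.201589584350586)
floor hsv [[13.0, 89.0, 201.0], [14.0, 148.0, 223.0], [15.0, 150.0, 233.0]] z 0.005946260618112292 table [[10.0, 7.0, 22.0], [30.0, 18.0, 58.0], [128.0, 100.0, 114.0]] z 0.4419778026551583
== top table -0.0008
handle 69 0.0742 [0.4794 0.2708] ((480.6952819824219, 270.9735412597656), (15.01779842376709, 37.303062438964844), 20.796354293823242)
tray ((474.857421875, 273.6815490722656), (138.68885803222656, 157.11016845703125), 58.68606185913086)
floor hsv [[12.0, 58.60000000000002, 157.0], [13.0, 155.0, 183.0], [14.0, 157.0, 197.0]] z 0.006426520476781272 table [[10.0, 173.0, 168.0], [11.0, 176.0, 172.0], [11.0, 179.0, 176.0]] z 0.0002835127088758327
== side table -0.4285
handle 67 0.0737 [0.4763 0.2765] ((477.9096984863281, 274.5841064453125), (14.152488708496094, 41.28091049194336), 29.400733947753906)
tray ((478.98486328125, 276.67291259765625), (146.75033569335938, 134.8002166748047), 76.09819793701172)
floor hsv [[12.0, 34.30000000000001, 100.0], [14.0, 110.0, 198.0], [24.0, 144.0, 228.0]] z -0.4264168378817855 table [[11.0, 35.0, 100.0], [12.0, 113.0, 208.0], [24.0, 164.0, 224.0]] z -0.4265523047444737
```

```bash
python3 -m inch '[{"rot":[0,0,12],"slide":[-21.5,-4.7,-5],"jaw":1},{"rot":[0,0,12],"slide":[-21.5,-4.7,-5],"jaw":1},{"rot":[0,0,12],"slide":[-21.5,-4.7,-5],"jaw":1},{"rot":[0,0,12],"slide":[-21.5,-4.7,-5],"jaw":1},{"rot":[0,0,12],"slide":[-21.5,-4.7,-5],"jaw":1},{"rot":[0,0,12],"slide":[-21.5,-4.7,-5],"jaw":1},{"rot":[0,0,12],"slide":[-21.5,-4.7,-5],"jaw":1},{"rot":[0,0,12],"slide":[-21.5,-4.7,-5],"jaw":1},{"rot":[0,0,12],"slide":[-21.5,-4.7,-5],"jaw":1}]'
python3 - <<'E'
from h import *
c=vision.camera_params("wrist"); p,d=vision.grab_frame("wrist")
cv2.imwrite("pics/w2.png",p[...,::-1]); np.savez("w2.npz",p=p,d=d,c=c)
E
```

```text
time_s: 2.57
tool_pos: [0.4543, -0.1219, 0.3551]
tcp_rot: [-0.001, 0.707, 0.707, -0.0]
force: [0.5, -0.2, -0.7]
opening: 0.0943
finger_force: 0.0
```

View pics/w2.png

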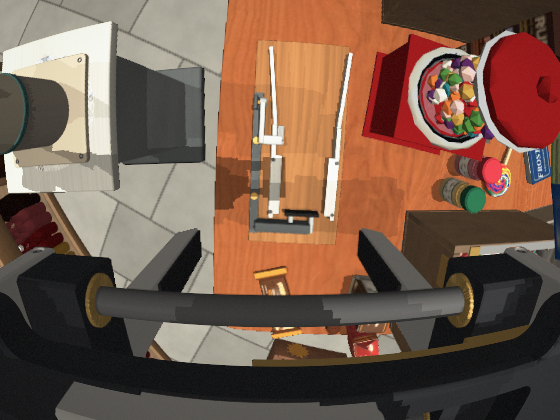

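The view shows the whole bay floor, with corners near (257,40), (352,46), (335,244) and (248,238). The catch nose is at (276,135), the buffer plate at (300,212), and the white lips at x≈275 and x≈333.

Run:
```python
from h import *
def fit(p): 
    vx,vy,x,y=cv2.fitLine(p.astype(np.float32),cv2.DIST_HUBER,0,.001,.001).ravel(); return vx,vy,x,y
z=np.load("w2.npz",allow_pickle=True); cw=z["c"].item()
for n,p,d,c in (("wrist",z["p"],z["d"],cw),("top",*[np.load("top0.npz")[k] for k in "pd"],None)):
    w=world(n,d,c); hsv=cv2.cvtColor(p,cv2.COLOR_RGB2HSV).astype(int)
    reg=(w[...,0]>.36)&(w[...,0]<.56)&(w[...,1]>-.32)&(w[...,1]<.12)&(abs(w[...,2])<.08)
    print("==",n)
    # floor by colour (and depth step)
    fl=reg&(hsv[...,1]<163)&(hsv[...,1]>100)&(hsv[...,0]>=12)&(hsv[...,0]<17)&(hsv[...,2]>120)&(w[...,2]>.002)
    fl=cv2.morphologyEx(fl.astype(np.uint8),cv2.MORPH_OPEN,np.ones((3,3)))
    k,l,st,_=cv2.connectedComponentsWithStats(fl); 
    v,u=np.nonzero(fl); P=plane(n,np.stack([u,v],-1),.006,c)[:,:2]
    # edges: front (max y per x), sides
    F=[];L=[];R=[]
    for a in np.arange(.40,.51,.004):
        s=P[abs(P[:,0]-a)<.002]
        if len(s): F.append([a,s[:,1].max()])
    for b in np.arange(-.25,.08,.004):
        s=P[abs(P[:,1]-b)<.002]
        if len(s): L.append([b,s[:,0].min()]);R.append([b,s[:,0].max()])
    for nm,A in(("front",F),("lowx",L),("highx",R)):
        A=np.array(A); vx,vy,x,y=fit(A); print(nm,"slope",vy/vx,"at",x,y, "res",np.abs(A[:,1]-y-vy/vx*(A[:,0]-x)).mean()); 
    # white rails
    wh=reg&(hsv[...,1]<45)&(hsv[...,2]>150)
    k,l,st,ce=cv2.connectedComponentsWithStats(wh.astype(np.uint8))
    for i in range(1,k):
        if st[i,4]>15:
            Q=w[l==i]; r=cv2.minAreaRect((Q[:,:2]*1000).astype(np.float32)); print("white",st[i].tolist(),"z",np.median(Q[:,2]).round(4),np.round(r[0],1),np.round(r[1],1),round(r[2],1))
    for nm,m in (("dark",reg&(hsv[...,2]<75)&(w[...,2]>.008)),):
        k,l,st,ce=cv2.connectedComponentsWithStats(m.astype(np.uint8))
        for i in range(1,k):
            if st[i,4]>15:
                Q=w[l==i]; r=cv2.minAreaRect((Q[:,:2]*1000).astype(np.float32)); print(nm,st[i].tolist(),"z",np.median(Q[:,2]).round(4),np.round(r[0],1),np.round(r[1],1),round(r[2],1))
```

```text
== wrist
front slope 5.514689 at 0.454 0.040271893 res 0.11742110013384743
lowx slope -0.009276753 at -0.0528 0.42256904 res 0.013852742130520582
highx slope 0.019966666 at -0.098 0.5541218 res 0.0028480703861681065
white [259, 47, 25, 171, 1444] z 0.0253 [440.8 -65.7] [277.2  36.6] 89.7
white [324, 68, 24, 153, 934] z 0.0247 [543.4 -81.8] [248.   19.5] 84.6
white [289, 216, 4, 7, 23] z 0.0256 [ 471.5 -202.6] [ 4.9 11.9] 0.9
white [309, 217, 5, 16, 49] z 0.0251 [ 506.7 -212. ] [ 8.7 27.9] 7.0
dark [256, 104, 4, 14, 20] z 0.0142 [419.7 -29.2] [20.7  3.1] 89.6
dark [251, 189, 8, 5, 28] z 0.014 [ 412.7 -159.3] [ 6.6 11.6] 89.3
dark [285, 210, 34, 8, 195] z 0.0307 [ 488.8 -194.6] [ 6.  53.2] 86.6
dark [253, 218, 56, 10, 236] z 0.0229 [ 454.2 -209.3] [91.4 14.4] 6.1
== top
front slope 6.184054 at 0.4524 0.018618735 res 0.13744841547774447
lowx slope 0.008318738 at -0.0612 0.4237922 res 0.018391524824414168
highx slope 0.112717286 at -0.0844 0.53852755 res 0.00861207655049207
white [277, 200, 73, 8, 220] z 0.0253 [542.4 -90.4] [223.7  18.1] 85.2
white [261, 231, 90, 12, 357] z 0.0258 [442.7 -62.5] [271.5  35.4] 89.6
```

Run:
```python
from h import *
z=np.load("w2.npz",allow_pickle=True); cw=z["c"].item(); t=np.load("top0.npz")
for n,p,d,c in (("wrist",z["p"],z["d"],cw),("top",t["p"],t["d"],None)):
    print("==",n)
    w=world(n,d,c); hsv=cv2.cvtColor(p,cv2.COLOR_RGB2HSV).astype(int)
    v,u=np.mgrid[:420,:560]; P=plane(n,np.stack([u,v],-1).astype(float),.0215,c)
    wh=(hsv[...,1]<60)&(hsv[...,2]>130)&(w[...,2]>.012)&(w[...,2]<.04)
    for nm,lo,hi in (("L",.41,.475),("R",.50,.57)):
        E=[]
        for y in np.arange(-.19,-.11,.004):
            s=P[wh&(abs(P[...,1]-y)<.0025)&(P[...,0]>lo)&(P[...,0]<hi)][:,0]
            if len(s)>2: E.append([y,s.min(),s.max(),])
        E=np.array(E)
        if len(E)<4: print(nm,"few");continue
        for j in (1,2):
            vx,vy,x,y=cv2.fitLine(E[:,[0,j]].astype(np.float32),cv2.DIST_HUBER,0,1e-4,1e-4).ravel(); print(nm,("min","max")[j-1],"slope",round(vy/vx,4),"x at y=-.15:",round(y+vy/vx*(-.15-x),4), E[[0,-1],0])
    # floor/table step: front & back & side edge from saturation gradient
    S=cv2.GaussianBlur(p,(0,0),1).astype(float); S=cv2.cvtColor(S.astype(np.uint8),cv2.COLOR_RGB2HSV)[...,1].astype(float)
    f,cx,cy,T=K(n,c)
    def scan(pts):
        q=(np.c_[pts,np.ones(len(pts))]@np.linalg.inv(T).T)[:,:3]; a,b=q[:,0]/-q[:,2],-q[:,1]/-q[:,2]
        if n=="wrist": r=np.hypot(a,b); k=np.arctan(r)/r; a,b=a*k,b*k
        m=lambda A:cv2.remap(A.astype(np.float32),(a*f+cx).astype(np.float32)[None],(b*f+cy).astype(np.float32)[None],cv2.INTER_LINEAR)[0]
        return m(S)
    s=np.arange(-.03,.03,.0005)
    def edge(mk,grid,nm):
        R=[]
        for g in grid:
            e=scan(mk(g)); gr=np.gradient(cv2.GaussianBlur(e[None],(0,0),3)[0]); i=np.abs(gr).argmax(); R.append([g,s[i],gr[i]])
        R=np.array(R); vx,vy,x,y=cv2.fitLine(R[:,:2].astype(np.float32),cv2.DIST_HUBER,0,1e-4,1e-4).ravel(); print(nm,"slope",round(vy/vx,4),"off mid",round(y+vy/vx*(grid.mean()-x),4),"at",grid.mean().round(3),"med res",np.median(abs(R[:,1]-y-vy/vx*(R[:,0]-x))).round(4))
    o=np.ones_like(s)
    edge(lambda g:np.c_[g*o,.095+s,.006*o],np.arange(.43,.53,.005),"front y-.095")
    edge(lambda g:np.c_[g*o,-.243+s,.006*o],np.arange(.43,.53,.005),"back y+.243")
    edge(lambda g:np.c_[.56+s,g*o,.006*o],np.arange(-.2,.07,.01),"high x-.56")
```

```text
== wrist
L min slope 0.0472 x at y=-.15: 0.4382 [-0.19  -0.114]
L max slope 0.0631 x at y=-.15: 0.4534 [-0.19  -0.114]
R min slope 0.0553 x at y=-.15: 0.5289 [-0.19  -0.114]
R max slope 0.0565 x at y=-.15: 0.5452 [-0.19  -0.114]
front y-.095 slope -0.0526 off mid -0.0086 at 0.48 med res 0.0002
back y+.243 slope -0.0504 off mid 0.0092 at 0.48 med res 0.0002
high x-.56 slope 0.0874 off mid -0.0044 at -0.07 med res 0.0018
== top
L min slope 0.0204 x at y=-.15: 0.438 [-0.19  -0.114]
L max slope 0.0855 x at y=-.15: 0.4547 [-0.19  -0.114]
R min slope 0.0348 x at y=-.15: 0.5322 [-0.19  -0.114]
R max slope 0.0352 x at y=-.15: 0.5451 [-0.19  -0.114]
front y-.095 slope -0.0577 off mid -0.0068 at 0.48 med res 0.0005
back y+.243 slope -0.0619 off mid 0.0143 at 0.48 med res 0.0004
high x-.56 slope 0.083 off mid -0.0008 at -0.07 med res 0.0016
```

```bash
python3 -m inch '[{"rot":[0,0,-23],"slide":[39.3,2.4,5],"jaw":1},{"rot":[0,0,-23],"slide":[39.3,2.4,5],"jaw":1},{"rot":[0,0,-23],"slide":[39.3,2.4,5],"jaw":1},{"rot":[0,0,-23],"slide":[39.3,2.4,5],"jaw":1},{"rot":[0,0,-23],"slide":[39.3,2.4,5],"jaw":1},{"rot":[0,0,-23],"slide":[39.3,2.4,5],"jaw":1},{"rot":[0,0,-23],"slide":[39.3,2.4,5],"jaw":1},{"rot":[0,0,-23],"slide":[39.3,2.4,5],"jaw":1},{"rot":[0,0,-23],"slide":[39.3,2.4,5],"jaw":1},{"rot":[0,0,-23],"slide":[39.3,2.4,5],"jaw":1},{"rot":[0,0,-23],"slide":[39.3,2.4,22],"jaw":1},{"rot":[0,0,-23],"slide":[39.3,2.4,22],"jaw":1},{"rot":[0,0,-23],"slide":[39.3,2.4,22],"jaw":1},{"rot":[0,0,-23],"slide":[39.3,2.4,22],"jaw":1},{"rot":[0,0,-23],"slide":[39.3,2.4,22],"jaw":1},{"rot":[0,0,-23],"slide":[39.3,2.4,22],"jaw":1},{"rot":[0,0,-23],"slide":[39.3,2.4,22],"jaw":1},{"rot":[0,0,-23],"slide":[39.3,2.4,22],"jaw":1}]'
python3 - <<'E'
from h import *
z=np.load("w2.npz",allow_pickle=True); t=np.load("top0.npz")
for n,d,c in(("wrist",z["d"],z["c"].item()),("top",t["d"],None)):
    w=world(n,d,c); m=(w[...,2]>.11)&(w[...,2]<.5)&(w[...,0]>.54)&(w[...,1]<.35)&(w[...,1]>-.25)
    for a in np.arange(-.25,.35,.05):
        q=w[m&(w[...,1]>a)&(w[...,1]<a+.05)]; 
        if len(q)>5: print(n,a.round(2),np.percentile(q[:,0],2).round(3))
c=vision.camera_params("wrist"); p,d=vision.grab_frame("wrist"); w=world("wrist",d,c); print(env.sense()["tool_pos"],env.sense()["tcp_rot"])
m=(np.hypot(w[...,0]-.478,w[...,1]-.271)<.03)&(w[...,2]>.062)&(w[...,2]<.09); Q=w[m]; print(m.sum(),np.argwhere(m).mean(0),Q.mean(0),cv2.minAreaRect((Q[:,:2]*1000).astype(np.float32)))
cv2.imwrite("pics/w3.png",p[...,::-1])
E
```

```text
time_s: 4.12
tool_pos: [0.4806, 0.2727, 0.1381]
tcp_rot: [0.001, 0.552, 0.834, 0.002]
force: [0.4, 0.5, 0.5]
opening: 0.0939
finger_force: 0.0
wrist -0.25 0.674
wrist -0.2 0.678
wrist -0.15 0.734
wrist -0.1 0.598
wrist -0.05 0.603
wrist -0.0 0.611
wrist 0.05 0.617
wrist 0.1 0.646
top -0.25 0.677
top -0.2 0.68
top -0.15 0.682
top -0.1 0.604
top -0.05 0.605
top -0.0 0.614
top 0.05 0.624
top 0.1 0.626
top 0.15 0.624
top 0.2 0.628
top 0.25 0.631
top 0.3 0.636
[0.48075621 0.27242353 0.1381873 ] [0.00105068 0.55191419 0.8338972  0.00225431]
880 [212.72272727 276.66363636] [0.47801684 0.27328657 0.07457334] ((478.445068359375, 271.93988037109375), (13.476778984069824, 39.157928466796875), 23.015228271484375)
```

View pics/w3.png

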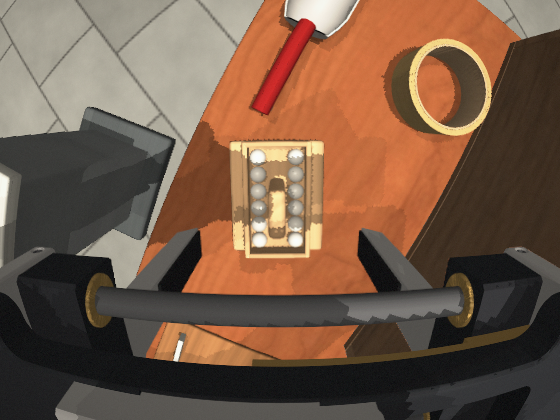

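The handle is centred at about (277,212) between the fingers, and the two views agree on its position to within 1–2 mm. I'll descend and grip.

```bash
python3 -m inch '[{"rot":[0,0,0],"slide":[0,-0.2,4],"jaw":1},{"rot":[0,0,0],"slide":[0,-0.2,7],"jaw":0.6},{"rot":[0,0,0],"slide":[0,-0.2,9],"jaw":0.6},{"rot":[0,0,0],"slide":[0,-0.2,10],"jaw":0.6},{"rot":[0,0,0],"slide":[0,-0.2,10],"jaw":0.6},{"rot":[0,0,0],"slide":[0,-0.2,10],"jaw":0.6},{"rot":[0,0,0],"slide":[0,-0.2,10],"jaw":0},{"rot":[0,0,0],"slide":[0,-0.2,10],"jaw":0},{"rot":[0,0,0],"slide":[0,-0.2,10],"jaw":0},{"rot":[0,0,0],"slide":[0,-0.2,10],"jaw":0},{"rot":[0,0,0],"slide":[0,-0.2,10],"jaw":0},{"rot":[0,0,0],"slide":[0,-0.2,10],"jaw":0},{"rot":[0,0,0],"slide":[0,-0.2,10],"jaw":0},{"rot":[0,0,0],"slide":[0,-0.2,10],"jaw":0},{"rot":[0,0,0],"slide":[0,-0.2,10],"jaw":0},{"rot":[0,0,0],"slide":[0,-0.2,10],"jaw":0}]'
```

```text
time_s: 5.5
tool_pos: [0.4782, 0.2706, 0.0357]
tcp_rot: [0.0, 0.552, 0.834, 0.001]
force: [2.3, 0.0, 0.6]
opening: 0.0136
finger_force: 30.0
```

```bash
python3 -m inch '[{"rot":[0,0,0],"slide":[0,0,-3],"jaw":0},{"rot":[0,0,0],"slide":[0,0,-6],"jaw":0},{"rot":[0,0,5],"slide":[-2.3,-0.7,-8.4],"jaw":0},{"rot":[0,0,10],"slide":[-5,-1.5,-8.4],"jaw":0},{"rot":[0,0,14],"slide":[-8,-2.5,-8.4],"jaw":0},{"rot":[0,0,18],"slide":[-11,-3.5,-8.4],"jaw":0},{"rot":[0,0,22],"slide":[-14,-4.4,-8.4],"jaw":0},{"rot":[0,0,26.1],"slide":[-17,-5.4,-8.4],"jaw":0},{"rot":[0,0,26.1],"slide":[-20,-6.3,-8.4],"jaw":0},{"rot":[0,0,26.1],"slide":[-22,-7,-8.4],"jaw":0},{"rot":[0,0,26.1],"slide":[-23,-7.2,-8.4],"jaw":0},{"rot":[0,0,26.1],"slide":[-23,-7.2,-8.4],"jaw":0},{"rot":[0,0,26.1],"slide":[-23,-7.2,-8.4],"jaw":0},{"rot":[0,0,26.1],"slide":[-23,-7.2,-8.4],"jaw":0},{"rot":[0,0,26.1],"slide":[-23,-7.2,-8.4],"jaw":0}]'
python3 - <<'E'
from h import *
for n in ("side","top"):
    p,d=vision.grab_frame(n); w=world(n,d); np.savez(n+"1.npz",p=p,d=d)
    hsv=cv2.cvtColor(p,cv2.COLOR_RGB2HSV)
    print(n,p.shape)
    o=p[180:260,230:390] if n=="top" else p[150:290,230:370]
    cv2.imwrite(f"pics/{n}1.png",cv2.resize(o,None,fx=4,fy=4,interpolation=cv2.INTER_CUBIC)[...,::-1])
c=vision.camera_params("wrist"); p,d=vision.grab_frame("wrist"); np.savez("w4.npz",p=p,d=d,c=c); cv2.imwrite("pics/w4.png",p[...,::-1])
s=env.sense(); print(s["tool_pos"],s["tcp_rot"])
w=world("wrist",d,c); b=np.array([-.054,-.9985])
m=(abs(w[...,0]-.5014)<.07)&(abs(w[...,1]-.031)<.08)&(w[...,2]>.095)&(w[...,2]<.125); Q=w[m]; print(len(Q),cv2.minAreaRect((Q[:,:2]*1000).astype(np.float32)))
m=(abs(w[...,0]-.5014)<.07)&(abs(w[...,1]-.031)<.08)&(w[...,2]>.085)&(w[...,2]<.102); Q=w[m]; print(len(Q),cv2.minAreaRect((Q[:,:2]*1000).astype(np.float32)))
E
```

```text
time_s: 6.75
tool_pos: [0.5008, 0.0326, 0.1195]
tcp_rot: [-0.0, 0.725, 0.689, 0.0]
force: [0.8, 0.4, -3.0]
opening: 0.0138
finger_force: 30.0
side (420, 560, 3)
top (420, 560, 3)
[0.50091612 0.03165478 0.11953707] [-1.42733766e-04  7.25325587e-01  6.88405942e-01  1.77392689e-04]
11240 ((500.5155334472656, 36.370033264160156), (103.3720474243164, 88.26956939697266), 87.37230682373047)
6858 ((500.6894836425781, 36.37174987792969), (103.26648712158203, 90.34430694580078), 87.00119018554688)
```

View pics/w4.png

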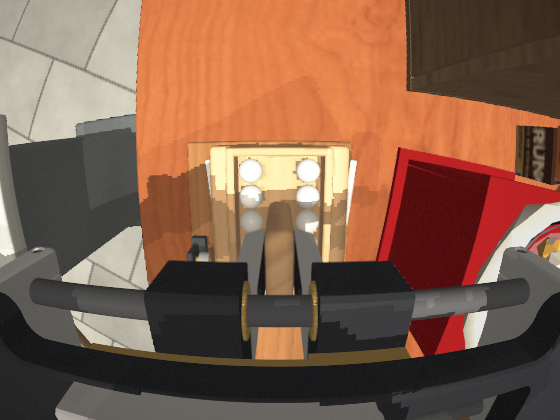

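The tray is held square to the bay (yaw 87°) and centred over the mouth. White guide tips show on both sides at (208,165) and (352,165). I'll lower it.

```bash
python3 -m inch '[{"rot":[0,0,0],"slide":[0,0.05,3],"jaw":0},{"rot":[0,0,0],"slide":[0,0.05,5.5],"jaw":0},{"rot":[0,0,0],"slide":[0,0.05,7],"jaw":0},{"rot":[0,0,0],"slide":[0,0.05,7.5],"jaw":0},{"rot":[0,0,0],"slide":[0,0.05,7.6],"jaw":0},{"rot":[0,0,0],"slide":[0,0.05,7.6],"jaw":0},{"rot":[0,0,0],"slide":[0,0.05,7.6],"jaw":0},{"rot":[0,0,0],"slide":[0,0.05,7.6],"jaw":0}]'
python3 -m inch '[{"rot":[0,0,0],"slide":[0,0,0.1],"jaw":0},{"rot":[0,0,0],"slide":[0,0,0.1],"jaw":0},{"rot":[0,0,0],"slide":[0,0,0.1],"jaw":0},{"rot":[0,0,0],"slide":[0,0,0.1],"jaw":0}]'
```

```text
time_s: 7.57
tool_pos: [0.5025, 0.0305, 0.0445]
tcp_rot: [0.001, 0.726, 0.688, 0.001]
force: [-0.1, -0.9, -4.0]
opening: 0.0138
finger_force: 30.0
time_s: 7.9
tool_pos: [0.5016, 0.0303, 0.0427]
tcp_rot: [0.0, 0.726, 0.688, 0.0]
force: [0.2, -0.4, -4.3]
opening: 0.0141
finger_force: 30.0
```

```bash
python3 -m inch '[{"rot":[0,0,0],"slide":[0,0,0.05],"jaw":0},{"rot":[0,0,0],"slide":[0,0,0.05],"jaw":0},{"rot":[0,0,0],"slide":[0,0,0.05],"jaw":0}]'
python3 -m inch '[{"rot":[0,0,0],"slide":[0,0,0.05],"jaw":0},{"rot":[0,0,0],"slide":[0,0,0.05],"jaw":0},{"rot":[0,0,0],"slide":[0,0,0.05],"jaw":0}]'
```

```text
time_s: 8.15
tool_pos: [0.5015, 0.0303, 0.0419]
tcp_rot: [-0.0, 0.726, 0.688, -0.0]
force: [1.1, 0.3, -3.1]
opening: 0.0137
finger_force: 30.0
time_s: 8.4
tool_pos: [0.5015, 0.0303, 0.0416]
tcp_rot: [0.0, 0.726, 0.688, 0.0]
force: [-1.4, -0.6, -0.0]
opening: 0.0141
finger_force: 30.0
```

```bash
python3 -m inch '[{"rot":[0,0,0],"slide":[-0.4,0,0],"jaw":0},{"rot":[0,0,0],"slide":[-0.8,0,0],"jaw":0},{"rot":[0,0,0],"slide":[-1.2,0,0],"jaw":0},{"rot":[0,0,0],"slide":[-1.6,0,0],"jaw":0},{"rot":[0,0,0],"slide":[-2,0,0],"jaw":0}]'
python3 -m inch '[{"rot":[0,0,0],"slide":[-0.4,0,0],"jaw":0},{"rot":[0,0,0],"slide":[-0.8,0,0],"jaw":0},{"rot":[0,0,0],"slide":[-1.2,0,0],"jaw":0},{"rot":[0,0,0],"slide":[-1.6,0,0],"jaw":0},{"rot":[0,0,0],"slide":[-2,0,0],"jaw":0}]'
```

```text
time_s: 8.82
tool_pos: [0.5008, 0.0102, 0.0416]
tcp_rot: [0.0, 0.726, 0.688, 0.0]
force: [0.8, 3.0, 0.5]
opening: 0.014
finger_force: 30.0
time_s: 9.23
tool_pos: [0.4997, -0.0091, 0.0417]
tcp_rot: [-0.0, 0.726, 0.688, 0.001]
force: [0.4, 5.0, 1.8]
opening: 0.0136
finger_force: 30.0
```

```bash
python3 -m inch '[{"rot":[0,0,0],"slide":[-0.4,0,0],"jaw":0},{"rot":[0,0,0],"slide":[-0.8,0,0],"jaw":0},{"rot":[0,0,0],"slide":[-1.2,0,0],"jaw":0},{"rot":[0,0,0],"slide":[-1.6,0,0],"jaw":0},{"rot":[0,0,0],"slide":[-2,0,0],"jaw":0}]'
python3 - <<'E'
from h import *
t0=np.load("top0.npz"); p,d=vision.grab_frame("top"); cv2.imwrite("pics/top2.png",cv2.resize(p[185:255,240:380],None,fx=5,fy=5,interpolation=cv2.INTER_CUBIC)[...,::-1])
q,_=vision.grab_frame("side"); cv2.imwrite("pics/side2.png",cv2.resize(q[150:260,230:380],None,fx=5,fy=5,interpolation=cv2.INTER_CUBIC)[...,::-1])
E
```

```text
time_s: 9.65
tool_pos: [0.4985, -0.0294, 0.0416]
tcp_rot: [-0.0, 0.726, 0.688, 0.0]
force: [0.8, 6.7, 6.4]
opening: 0.0142
finger_force: 30.0
```

View pics/side2.png

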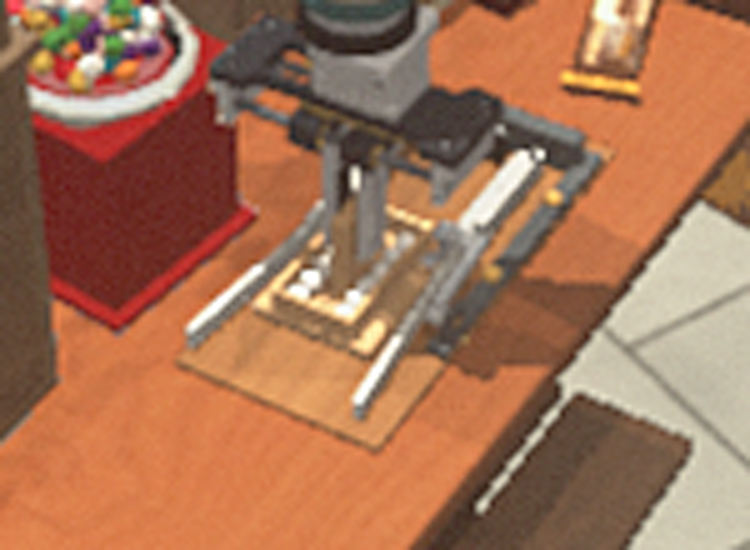

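The side view shows the tray well into the mouth between the guides, with the catch arm near (440,250) and the gripper clear of it. I'll continue with slightly less downward load.

```bash
python3 -m inch '[{"rot":[0,0,0],"slide":[-0.3,0,-0.04],"jaw":0},{"rot":[0,0,0],"slide":[-0.6,0,-0.04],"jaw":0},{"rot":[0,0,0],"slide":[-0.9,0,-0.04],"jaw":0},{"rot":[0,0,0],"slide":[-1.2,0,-0.04],"jaw":0},{"rot":[0,0,0],"slide":[-1.5,0,-0.04],"jaw":0}]'
python3 -m inch '[{"rot":[0,0,0],"slide":[-0.3,0,0],"jaw":0},{"rot":[0,0,0],"slide":[-0.6,0,0],"jaw":0},{"rot":[0,0,0],"slide":[-0.9,0,0],"jaw":0},{"rot":[0,0,0],"slide":[-1.2,0,0],"jaw":0},{"rot":[0,0,0],"slide":[-1.5,0,0],"jaw":0}]'
```

```text
time_s: 10.17
tool_pos: [0.4971, -0.0452, 0.0417]
tcp_rot: [-0.0, 0.726, 0.688, -0.0]
force: [0.0, 2.0, -1.4]
opening: 0.014
finger_force: 30.0
time_s: 10.58
tool_pos: [0.4962, -0.0603, 0.0417]
tcp_rot: [-0.0, 0.726, 0.687, -0.0]
force: [-0.0, 0.2, -3.6]
opening: 0.0137
finger_force: 30.0
```

```bash
python3 -m inch '[{"rot":[0,0,0],"slide":[-0.3,0,0],"jaw":0},{"rot":[0,0,0],"slide":[-0.6,0,0],"jaw":0},{"rot":[0,0,0],"slide":[-0.9,0,0],"jaw":0},{"rot":[0,0,0],"slide":[-1.2,0,0],"jaw":0},{"rot":[0,0,0],"slide":[-1.5,0,0],"jaw":0}]'
python3 -m inch '[{"rot":[0,0,0],"slide":[-0.3,0,0.02],"jaw":0},{"rot":[0,0,0],"slide":[-0.6,0,0.02],"jaw":0},{"rot":[0,0,0],"slide":[-0.9,0,0.02],"jaw":0},{"rot":[0,0,0],"slide":[-1.2,0,0.02],"jaw":0},{"rot":[0,0,0],"slide":[-1.5,0,0.02],"jaw":0}]'
```

```text
time_s: 11.0
tool_pos: [0.4957, -0.075, 0.0418]
tcp_rot: [-0.0, 0.726, 0.688, -0.0]
force: [0.1, 0.5, -3.8]
opening: 0.014
finger_force: 30.0
time_s: 11.42
tool_pos: [0.495, -0.0898, 0.0417]
tcp_rot: [0.0, 0.726, 0.688, -0.0]
force: [-0.1, 0.7, -2.4]
opening: 0.0139
finger_force: 30.0
```

```bash
python3 -m inch '[{"rot":[0,0,0],"slide":[-0.3,0,0],"jaw":0},{"rot":[0,0,0],"slide":[-0.6,0,0],"jaw":0},{"rot":[0,0,0],"slide":[-0.9,0,0],"jaw":0},{"rot":[0,0,0],"slide":[-1.2,0,0],"jaw":0},{"rot":[0,0,0],"slide":[-1.5,0,0],"jaw":0}]'
```

```text
time_s: 11.83
tool_pos: [0.4941, -0.1048, 0.0417]
tcp_rot: [0.0, 0.726, 0.688, -0.0]
force: [-0.3, 1.0, -4.1]
opening: 0.0139
finger_force: 30.0
```

```bash
for i in 1; do :; done; python3 -m inch '[{"rot":[0,0,0],"slide":[-0.2,0,0],"jaw":0},{"rot":[0,0,0],"slide":[-0.4,0,0],"jaw":0},{"rot":[0,0,0],"slide":[-0.6,0,0],"jaw":0},{"rot":[0,0,0],"slide":[-0.8,0,0],"jaw":0},{"rot":[0,0,0],"slide":[-1,0,0],"jaw":0}]'
```

```text
time_s: 12.25
tool_pos: [0.4937, -0.1146, 0.0417]
tcp_rot: [0.0, 0.726, 0.688, 0.0]
force: [-0.4, -0.6, -4.9]
opening: 0.0136
finger_force: 30.0
```

```bash
python3 -m inch '[{"rot":[0,0,0],"slide":[-0.15,0,0],"jaw":0},{"rot":[0,0,0],"slide":[-0.3,0,0],"jaw":0},{"rot":[0,0,0],"slide":[-0.4,0,0],"jaw":0}]'
```

```text
time_s: 12.5
tool_pos: [0.4934, -0.1187, 0.0417]
tcp_rot: [0.0, 0.726, 0.688, -0.0]
force: [-0.4, 0.6, -3.2]
opening: 0.0141
finger_force: 30.0
```

```bash
python3 -m inch '[{"rot":[0,0,0],"slide":[-0.15,0,0],"jaw":0},{"rot":[0,0,0],"slide":[-0.3,0,0],"jaw":0},{"rot":[0,0,0],"slide":[-0.4,0,0],"jaw":0}]'
```

```text
time_s: 12.75
tool_pos: [0.4932, -0.1227, 0.0417]
tcp_rot: [0.0, 0.726, 0.688, -0.0]
force: [-0.3, 1.2, -4.3]
opening: 0.0136
finger_force: 30.0
```

```bash
python3 -m inch '[{"rot":[0,0,0],"slide":[-0.15,0,0],"jaw":0},{"rot":[0,0,0],"slide":[-0.3,0,0],"jaw":0},{"rot":[0,0,0],"slide":[-0.4,0,0],"jaw":0}]'
```

```text
time_s: 13.0
tool_pos: [0.493, -0.1267, 0.0417]
tcp_rot: [0.0, 0.726, 0.688, -0.0]
force: [-0.0, 0.0, -3.8]
opening: 0.0139
finger_force: 30.0
```

```bash
python3 -m inch '[{"rot":[0,0,0],"slide":[-0.15,0,0],"jaw":0},{"rot":[0,0,0],"slide":[-0.3,0,0],"jaw":0},{"rot":[0,0,0],"slide":[-0.4,0,0],"jaw":0}]'
```

```text
time_s: 13.25
tool_pos: [0.4928, -0.1307, 0.0417]
tcp_rot: [0.0, 0.726, 0.688, -0.0]
force: [0.3, 0.4, -3.9]
opening: 0.0143
finger_force: 30.0
```

```bash
python3 -m inch '[{"rot":[0,0,0],"slide":[-0.1,0,0],"jaw":0},{"rot":[0,0,0],"slide":[-0.2,0,0],"jaw":0},{"rot":[0,0,0],"slide":[-0.3,0,0],"jaw":0}]'
```

```text
time_s: 13.5
tool_pos: [0.4926, -0.1335, 0.0417]
tcp_rot: [-0.0, 0.726, 0.688, 0.0]
force: [0.4, 0.7, -4.6]
opening: 0.0137
finger_force: 30.0
```

```bash
python3 -m inch '[{"rot":[0,0,0],"slide":[-0.1,0,0],"jaw":0},{"rot":[0,0,0],"slide":[-0.2,0,0],"jaw":0},{"rot":[0,0,0],"slide":[-0.3,0,0],"jaw":0}]'
```

```text
time_s: 13.75
tool_pos: [0.4924, -0.1365, 0.0417]
tcp_rot: [0.0, 0.726, 0.688, 0.0]
force: [0.1, 0.7, -3.2]
opening: 0.0139
finger_force: 30.0
```

```bash
python3 -m inch '[{"rot":[0,0,0],"slide":[-0.1,0,0],"jaw":0},{"rot":[0,0,0],"slide":[-0.2,0,0],"jaw":0},{"rot":[0,0,0],"slide":[-0.3,0,0],"jaw":0}]'
```

```text
time_s: 14.0
tool_pos: [0.4924, -0.1383, 0.0417]
tcp_rot: [-0.0, 0.726, 0.688, 0.001]
force: [-0.4, 4.5, -1.8]
opening: 0.0137
finger_force: 30.0
```

```bash
python3 -m inch '[{"rot":[0,0,0],"slide":[-0.1,0,0],"jaw":0},{"rot":[0,0,0],"slide":[-0.2,0,0],"jaw":0},{"rot":[0,0,0],"slide":[-0.2,0,0],"jaw":0}]'
```

```text
time_s: 14.25
tool_pos: [0.4923, -0.1406, 0.0417]
tcp_rot: [-0.0, 0.726, 0.688, 0.0]
force: [-0.4, 5.7, -2.3]
opening: 0.0139
finger_force: 30.0
```

The force jumped to 4.5 N near y=-0.138, so the tray is on the buffer. The catch should drop near y≈-0.1435 and the buffer should bottom near -0.146.

```bash
python3 -m inch '[{"rot":[0,0,0],"slide":[-0.1,0,0],"jaw":0},{"rot":[0,0,0],"slide":[-0.15,0,0],"jaw":0},{"rot":[0,0,0],"slide":[-0.15,0,0],"jaw":0},{"rot":[0,0,0],"slide":[-0.15,0,0],"jaw":0}]'
```

```text
time_s: 14.58
tool_pos: [0.4922, -0.1416, 0.0418]
tcp_rot: [-0.0, 0.726, 0.688, 0.001]
force: [-0.0, 6.1, -1.7]
opening: 0.014
finger_force: 30.0
```

```bash
python3 -m inch '[{"rot":[0,0,0],"slide":[-0.1,0,0],"jaw":0},{"rot":[0,0,0],"slide":[-0.1,0,0],"jaw":0},{"rot":[0,0,0],"slide":[-0.1,0,0],"jaw":0}]'
```

```text
time_s: 14.83
tool_pos: [0.4922, -0.1423, 0.0418]
tcp_rot: [-0.001, 0.726, 0.688, 0.001]
force: [-1.0, 6.9, -0.4]
opening: 0.0137
finger_force: 30.0
```

```bash
python3 -m inch '[{"rot":[0,0,0],"slide":[-0.05,0,0],"jaw":0},{"rot":[0,0,0],"slide":[-0.1,0,0],"jaw":0},{"rot":[0,0,0],"slide":[-0.1,0,0],"jaw":0},{"rot":[0,0,0],"slide":[-0.1,0,0],"jaw":0}]'
```

```text
time_s: 15.17
tool_pos: [0.4921, -0.1429, 0.0418]
tcp_rot: [-0.001, 0.726, 0.688, 0.001]
force: [-0.5, 6.5, 0.2]
opening: 0.0138
finger_force: 30.0
```

```bash
python3 -m inch '[{"rot":[0,0,0],"slide":[-0.05,0,0],"jaw":0},{"rot":[0,0,0],"slide":[-0.08,0,0],"jaw":0},{"rot":[0,0,0],"slide":[-0.08,0,0],"jaw":0},{"rot":[0,0,0],"slide":[-0.08,0,0],"jaw":0}]'
python3 - <<'E'
from h import *
for n in("top","side"):
    p,d=vision.grab_frame(n); np.savez(n+"3.npz",p=p,d=d)
    o=p[200:255,250:375] if n=="top" else p[160:240,270:370]
    cv2.imwrite(f"pics/{n}3.png",cv2.resize(o,None,fx=6,fy=6,interpolation=cv2.INTER_CUBIC)[...,::-1])
E
```

```text
time_s: 15.5
tool_pos: [0.4921, -0.1434, 0.0418]
tcp_rot: [-0.001, 0.726, 0.688, 0.001]
force: [0.5, 8.7, -0.3]
opening: 0.0136
finger_force: 30.0
```

View pics/side3.png

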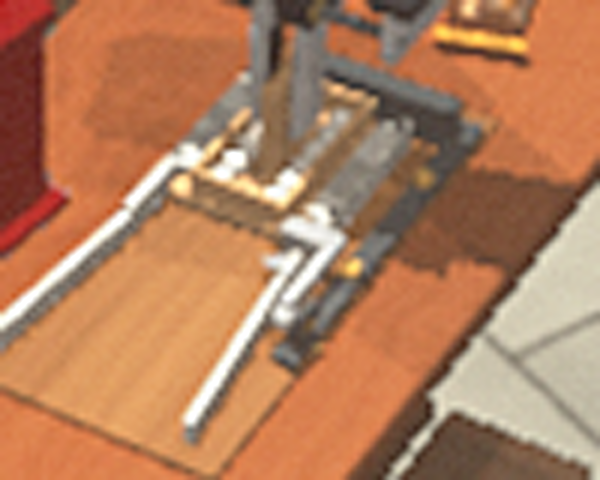

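The side crop shows the tray against the buffer, with the catch lever at about (300,265) near the tray's rear corner. I'll compare catch heights with the initial frames, when it was down.

```bash
cat > cz.py <<'E'
from h import *
import sys
o=np.array([.4922,-.139]);b=np.array([-.054,-.9985]);l=np.array([.9985,-.054])
def prof(n,d):
    w=world(n,d); q=w[...,:2]-o; x=q@b; y=q@l; out=[]
    for a in range(-120,-50,10):
        m=(x>a/1e3)&(x<(a+10)/1e3)&(y<-.034)&(y>-.075)&(w[...,2]<.08); z=w[...,2][m]
        out.append((m.sum(),round(float(np.percentile(z,95))*1e3,1)) if m.sum()>3 else None)
    print(n,out)
if __name__=="__main__":
    for n in("top","side"):
        for k in sys.argv[1:]:
            prof(n,np.load(f"{n}{k}.npz")["d"])
E
python3 cz.py 0 1 3
```

```text
top [(np.int64(37), 41.1), (np.int64(38), 41.1), (np.int64(44), 40.3), (np.int64(46), 39.7), (np.int64(40), 40.5), (np.int64(52), 41.1), (np.int64(30), 42.0)]
top [(np.int64(26), 42.5), None, None, None, None, None, None]
top [(np.int64(36), 39.8), (np.int64(38), 40.0), (np.int64(44), 44.0), (np.int64(45), 42.2), (np.int64(40), 41.9), (np.int64(51), 42.2), (np.int64(32), 40.2)]
side [(np.int64(66), 34.9), (np.int64(62), 38.6), (np.int64(64), 36.4), (np.int64(68), 37.9), (np.int64(62), 41.5), (np.int64(79), 39.7), (np.int64(56), 37.1)]
side [(np.int64(70), 34.2), (np.int64(58), 38.5), (np.int64(60), 39.1), (np.int64(73), 35.9), (np.int64(56), 37.0), (np.int64(96), 40.0), (np.int64(52), 37.7)]
side [(np.int64(73), 37.2), (np.int64(68), 39.9), (np.int64(60), 37.7), (np.int64(68), 36.9), (np.int64(65), 39.1), (np.int64(82), 39.8), (np.int64(57), 38.4)]
```

Run:
```python
from cz import *
s=[np.load(f"side{k}.npz") for k in (0,3)]; t=[np.load(f"top{k}.npz") for k in (0,3)]
for n,(a,c) in(("side",s),("top",t)):
    w=world(n,a["d"]); q=w[...,:2]-o; x=q@b; y=q@l
    m=((x>-.118)&(x<-.05)&(y<-.034)&(y>-.075)&(w[...,2]>.028)&(w[...,2]<.06))
    v,u=np.nonzero(m); print(n,u.min(),u.max(),v.min(),v.max(),m.sum(),"grey diff",np.abs(a["p"][m].astype(int)-c["p"][m]).mean(), "dz same pix",np.median(world(n,c["d"])[...,2][m]-w[...,2][m]))
    x0,x1,y0,y1=u.min()-6,u.max()+6,v.min()-6,v.max()+6
    cv2.imwrite(f"pics/cmp_{n}.png",np.hstack([cv2.resize(k["p"][y0:y1,x0:x1],None,fx=8,fy=8,interpolation=cv2.INTER_CUBIC) for k in (a,c)])[...,::-1]); print((x1-x0)*16,(y1-y0)*8)
```

```text
side 317 327 195 211 80 grey diff 7.6375 dz same pix 8.614437812581865e-05
352 224
top 291 313 230 242 117 grey diff 5.017094017094017 dz same pix 1.0149411184823265e-05
544 192
```

View pics/cmp_side.png

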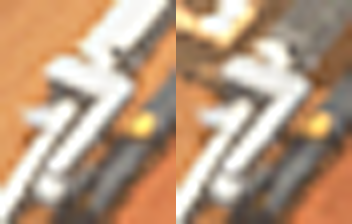

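Both crops, before on the left and now on the right, show the catch at the same place: corner (60,70) in each, with a median height change of 0.1 mm. So it has dropped behind the tray. I'll ease back gently to seat the tray against the catch and confirm the lock by feel.

```bash
python3 -m inch '[{"rot":[0,0,0],"slide":[0.1,0,0],"jaw":0},{"rot":[0,0,0],"slide":[0.2,0,0],"jaw":0},{"rot":[0,0,0],"slide":[0.3,0,0],"jaw":0},{"rot":[0,0,0],"slide":[0.3,0,0],"jaw":0},{"rot":[0,0,0],"slide":[0.3,0,0],"jaw":0}]'
```

```text
time_s: 16.02
tool_pos: [0.4922, -0.1413, 0.0418]
tcp_rot: [-0.0, 0.726, 0.688, 0.001]
force: [-0.5, 5.4, -1.2]
opening: 0.0139
finger_force: 30.0
```

```bash
python3 -m inch '[{"rot":[0,0,0],"slide":[0.1,0,0],"jaw":0},{"rot":[0,0,0],"slide":[0.1,0,0],"jaw":0},{"rot":[0,0,0],"slide":[0.1,0,0],"jaw":0}]'
```

```text
time_s: 16.27
tool_pos: [0.4923, -0.1406, 0.0417]
tcp_rot: [-0.0, 0.726, 0.688, 0.001]
force: [-0.7, 5.3, -1.6]
opening: 0.0135
finger_force: 30.0
```

```bash
python3 -m inch '[{"rot":[0,0,0],"slide":[0.1,0,0],"jaw":0},{"rot":[0,0,0],"slide":[0.1,0,0],"jaw":0},{"rot":[0,0,0],"slide":[0.1,0,0],"jaw":0}]'
```

```text
time_s: 16.52
tool_pos: [0.4923, -0.1402, 0.0417]
tcp_rot: [-0.0, 0.726, 0.688, 0.0]
force: [-0.6, 5.2, -1.5]
opening: 0.0137
finger_force: 30.0
```

```bash
python3 -m inch '[{"rot":[0,0,0],"slide":[0.05,0,0],"jaw":0},{"rot":[0,0,0],"slide":[0.05,0,0],"jaw":0},{"rot":[0,0,0],"slide":[0.05,0,0],"jaw":0}]'
```

```text
time_s: 16.77
tool_pos: [0.4923, -0.14, 0.0417]
tcp_rot: [-0.0, 0.726, 0.688, 0.0]
force: [0.1, 4.0, -2.9]
opening: 0.0141
finger_force: 30.0
```

```bash
python3 -m inch '[{"rot":[0,0,0],"slide":[0.1,0,0],"jaw":0},{"rot":[0,0,0],"slide":[0.1,0,0],"jaw":0},{"rot":[0,0,0],"slide":[0.1,0,0],"jaw":0},{"rot":[0,0,0],"slide":[0.1,0,0],"jaw":0}]'
```

```text
time_s: 17.1
tool_pos: [0.4923, -0.1399, 0.0417]
tcp_rot: [0.0, 0.726, 0.688, -0.0]
force: [-0.1, 2.6, -3.8]
opening: 0.0141
finger_force: 30.0
```

```bash
python3 -m inch '[{"rot":[0,0,0],"slide":[0.1,0,0],"jaw":0},{"rot":[0,0,0],"slide":[0.1,0,0],"jaw":0},{"rot":[0,0,0],"slide":[0.1,0,0],"jaw":0},{"rot":[0,0,0],"slide":[0.1,0,0],"jaw":0}]'
```

```text
time_s: 17.43
tool_pos: [0.4923, -0.1397, 0.0417]
tcp_rot: [0.001, 0.726, 0.687, -0.001]
force: [0.2, -2.8, -2.8]
opening: 0.0139
finger_force: 30.0
```

The tray stays put at y=-0.1397 while the pull reverses to -2.8 N, so the catch is holding it. I'll take the pull off, release and lift straight up.

```bash
python3 -m inch '[{"rot":[0,0,0],"slide":[-0.07,0,0.02],"jaw":0},{"rot":[0,0,0],"slide":[-0.07,0,0.02],"jaw":0},{"rot":[0,0,0],"slide":[-0.07,0,0.02],"jaw":0.1},{"rot":[0,0,0],"slide":[-0.07,0,0.02],"jaw":0.3},{"rot":[0,0,0],"slide":[-0.07,0,0.02],"jaw":0.3},{"rot":[0,0,0],"slide":[-0.07,0,0.02],"jaw":0.3},{"rot":[0,0,0],"slide":[-0.07,0,0.02],"jaw":0.3},{"rot":[0,0,0],"slide":[-0.07,0,-1],"jaw":0.3},{"rot":[0,0,0],"slide":[-0.07,0,-2.5],"jaw":0.3},{"rot":[0,0,0],"slide":[-0.07,0,-5],"jaw":0.3},{"rot":[0,0,0],"slide":[-0.07,0,-8],"jaw":0.3},{"rot":[0,0,0],"slide":[-0.07,0,-12],"jaw":0.3},{"rot":[0,0,0],"slide":[-0.07,0,-16],"jaw":0.3},{"rot":[0,0,0],"slide":[-0.07,0,-20],"jaw":0.3},{"rot":[0,0,0],"slide":[-0.07,0,-24],"jaw":0.3},{"rot":[0,0,0],"slide":[-0.07,0,-25],"jaw":0.3},{"rot":[0,0,0],"slide":[-0.07,0,-25],"jaw":0.3},{"rot":[0,0,0],"slide":[-0.07,0,-25],"jaw":0.3}]'
python3 - <<'E'
from h import *
p,d=vision.grab_frame("side"); np.savez("side4.npz",p=p,d=d); q,e=vision.grab_frame("top"); np.savez("top4.npz",p=q,d=e)
cv2.imwrite("pics/side4.png",cv2.resize(p[150:250,260:380],None,fx=5,fy=5,interpolation=cv2.INTER_CUBIC)[...,::-1])
from cz import o,b,l
for n,f in(("side",d),("top",e)):
    a=np.load(n+"0.npz"); w=world(n,a["d"]); x=(w[...,:2]-o)@b; y=(w[...,:2]-o)@l
    m=((x>-.118)&(x<-.05)&(y<-.034)&(y>-.075)&(w[...,2]>.028)&(w[...,2]<.06)); print(n,"catch dz",np.median(world(n,f)[...,2][m]-w[...,2][m]))
    w=world(n,f); m=(abs(w[...,0]-.492)<.03)&(abs(w[...,1]+.14)<.05)&(w[...,2]>.07)&(w[...,2]<.1); print("handle",m.sum(),w[m].mean(0) if m.any() else "")
E
```

```text
time_s: 18.93
tool_pos: [0.4918, -0.1389, 0.2917]
tcp_rot: [0.0, 0.726, 0.688, -0.0]
force: [0.3, 0.2, -0.6]
opening: 0.0281
finger_force: 0.0
side catch dz 1.710706514945759e-05
handle 47 [ 0.49056289 -0.13562762  0.07863996]
top catch dz -0.0008492479535460173
handle 47 [ 0.49220866 -0.13266334  0.08047868]
```

View pics/side4.png

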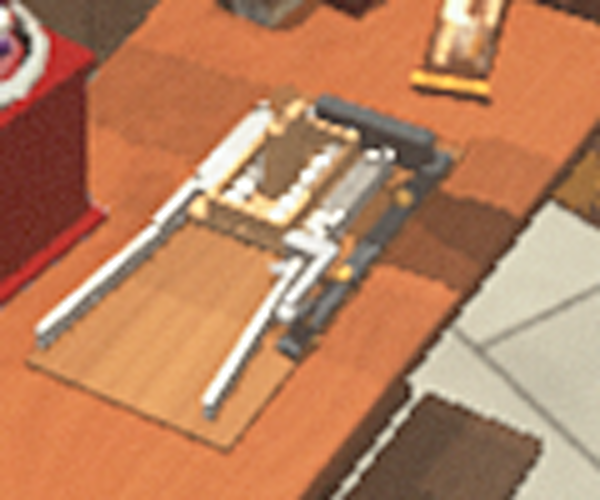

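The view shows the tray docked against the buffer, with its rear edge at (245,225). The catch is down behind it at (305,245), and the gripper is well clear.

```bash
python3 -c "
from bench import hand_in
print(hand_in())"
```

```text
the job is handed in; nothing more can be done
None
```

The tray is docked against the buffer with the catch fully down behind it; it held against a light backward pull, the gripper has let go and is clear, and I handed the job in at about 19 s.

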